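Wedge a window sash level

ROBOT

A 6-joint arm with a two-finger parallel gripper is mounted at the origin on the work surface. World frame = base frame: x ahead of the robot, y to its left, z up, the work surface at z = 0. Lengths are in mm, angles in degrees, forces in N, time in s.
With the tool pointing down it reaches from about 300 to 850 mm from the base axis. Payload 4.2 kg.
Tool frame: the origin (TCP) lies between the finger pads; the fingertips stand 22 mm ahead of it and the grasp point (between the pads) lies 3 mm ahead of it; z points along the fingers, y is the direction in which the jaws open and shut (so a half turn about z gives the same grasp; the last joint's range is limited). The gripper opens to 91 mm and grips with 3 to 60 N. Pads are 32 mm wide; open, the fingers measure 118 mm over their backs; the gripper's body (76 mm by 178 mm) begins 60 mm behind the grasp point.
Start: joints at [74.599, 18.312, 89.639, -0, 72.044, -1.146], TCP at [141.589, 557.309, 235.976] pointing down, gripper open.
Joint ranges: [-177.97, 177.97], [-48.28, 115.42], [12.27, 149.76], [-77.06, 257.06], [2.81, 150.46], [-146.56, 146.56]. Speed limits (degrees/s): [147.25, 147.25, 180, 180, 180, 180].

INTERFACE

Orientations are given as [roll, pitch, yaw] about the fixed x, y, z axes, in that order (R = Rz(yaw) Ry(pitch) Rx(roll)).
In Python, from workcell import * gives the robot as it stands.
- The arm moves only by the shell command python3 -m jog 'ROWS' [OPENING] [FORCE]. ROWS is text: rows parted by semicolons, each of 6 numbers parted by spaces: the shift along the tool's x, y, z in units of 0.5 m (1.0 is 0.5 m), then the turn, a rotation vector about the tool's x, y, z in units of pi/2 rad (1.0 is pi/2 rad). A call has 1 to 20 rows; each row is the pose to reach, as a shift and turn from the pose measured when the call began, along the tool's axes at that moment; what a row does not reach only later rows make up. A row lasts 1/12 s, in which the tool goes at most 41.7 mm and 7.16 degrees, less where a joint would pass 70% of its speed; a pose out of reach is approached as far as the arm can. A call with a number of a shift or a turn outside -1 to 1 is refused whole. A call with a gripper value outside its range is refused whole. OPENING is the opening, from -1 (shut) to 1 (fully open), set as the call begins (- or left out, the last holds). The fingers move at their own pace and stop on an object; FORCE is the grip in N (left out, the last holds). Time passes only in rows, so rows that repeat a pose let the fingers close. It gives the time, the measured TCP pose, the force and the opening at its end, in the units of the state.
- state(): the state, without advancing time (a new reading comes with each control period).
- grab_frame(name): name is "side" or "top" or "wrist"; returns the picture (384x512x3 uint8, red, green, blue); there is no depth.
- calibration(name): a dict with "mtx" (3x3 intrinsics, pixels), "rvec" (rotation vector, rad) and "tvec" (3), from world to camera coordinates, as OpenCV has them. Camera axes: x right, y down, z forward; pixel columns grow to the right and rows downward; lengths in mm; the calibration is good to about 2 mm. A picture is of the moment at which its call begins: read the wrist's pose just before it. calibration takes no time and is no camera call; for the wrist camera it gives the pose at the moment of the call.
- job_done(): hands the job in, once; it reports no verdict.
Trained networks look in the newest picture that a camera, given by its name, has taken for a name from the list of things; names that differ only in an ending like _2 or _b are one class to them, and where a whole thing is asked for, a point or a joint stands for the part that bears it (a point fixed in the world has none). Each returns a list of dicts, best first, with "confidence" (0 to 1); they miss things now and then, are a little off and sometimes report something else, mostly with a low value. They report only what shows in the picture. A call takes as long as a camera call.
- spot_in(query, camera): "rect" ([left, top, right, bottom] in pixels, round what is visible of it).
- tip_of(query, camera): "location" ([column, row] in pixels: a listed point, or the origin of a listed thing).
The state is a dict: "time_s": time; "qpos": joint angles; "qvel": joint speeds; "effort": joint torques, N m; "ee_pos": TCP position; "ee_rot": TCP orientation; "force": force on the tool from outside, world axes, zero at the start; "torque": the same for the moment, N m; "gripper_width": finger opening in mm.
Only numpy, scipy, OpenCV 4.12 (cv2) and the standard library are available. Lean on these libraries where they do the work, as an engineer would, in place of code of your own. Each camera call takes 0.05 s, during which the arm holds its last target. There are 200 camera calls.

TASK

The small white window sash stands on two jacks and its free front corner, which has a small sprung foot, sags. Pick up the wooden wedge, slide it thin end first, flat on the bench, straight in from the front under that foot and push it in gently until the bubble of the level on the sash stands in the middle between its two lines, without driving the corner up well past level. Leave the wedge in place carrying the corner; do not touch the sash or the level with the robot, and leave the other things on the bench alone.

Things in the scene. Friction and masses are not known exactly. Their poses are not given: they have to be found in the camera images.
- wedge_heel (a point): Centre of the thick end of the wooden wedge (130 g), where to grip it: a block 30 mm long (x), 44 mm wide (y), 34 mm high; this point is half-way up, 17 mm above the bench. From the block the top slopes evenly over 140 mm, from 34 mm down to 4 mm high at the thin end; the wedge is 170 mm long in all. Axes: x along the wedge to its thin end, y across it, z up.
- wedge_tip (a point): Middle of the thin edge of the wedge, 2 mm above its underside, 155 mm from wedge_heel along x. Same axes as wedge_heel.
- free_corner (a point): Lowest point, at the middle, of the steel foot (half-round bar, 8 mm radius, 50 mm long in y) on a bracket 15 mm before the sash's front edge, at its front (robot side) left corner. It hangs 6 to 10 mm over the bench at the start. It is sprung: it first gives way upward by 4 to 12 mm (unknown) before the corner rises. Axes: x squarely into the sash, y left, z up. The wedge goes in along +x.
- level_mid (a point): Middle of the top of the box level fixed on the sash's front rail, 36 mm behind free_corner along x and 190 mm to its right (-y). Aluminium, 26 mm wide, 210 mm long along the rail (y), 26 mm high; in its top a green vial 100 mm long with two black lines 19 mm apart and a white bubble 14 mm long. Axes as free_corner.
- bubble (a joint): Place of the bubble in the level's vial, in rad on a radius of 100 mm (0.01 rad = 1 mm along the vial): 0 midway between the lines (level), positive to the left (towards the free corner), negative to the right. About -0.19 at the start, when the corner sags 9 mm; moves about 1.9 mm (0.019 rad) per 1 mm the corner rises, 0.4 mm (0.004 rad) per 1 mm of loaded wedge travel; lags about 0.2 s.
- sash: White glazed wooden sash, 1 to 2.5 kg, 280 (x) x 340 (y) x 36 mm, underside about 33 mm over the bench when level. It rocks only about the line through two jacks, under its front right corner and under the middle of its rear rail. The corner bears on the wedge with 2 to 6 N; the wedge stays put by friction. Origin: underside, over the front right jack, 300 mm right of free_corner.
- wedge: The wedge; its origin is on the underside below wedge_heel, axes as wedge_heel.
- parts_box: Bystander: open green plastic parts box 120 x 160 mm, 60 mm high, right of the work; origin at the middle of its underside.
- bottle: Bystander: white bottle 68 mm across, 200 mm tall, right of the work; origin at the middle of its underside.
- tin: Bystander: tin 84 mm across, 90 mm tall, left of the work; origin at the middle of its underside.
- putty_knife: Bystander: putty knife 200 mm long, lying left of the work; origin at its underside, handle to its -x.

How it is judged:
By the outcome, as a careful person would: the job done as asked, in the order asked, and still so for the second after the job is handed in, with the robot touching nothing.
It also fails if it takes over 61 s, if anything falls off the work surface, if the arm or the gripper's body presses on something with over 40 N, if the wrist force passes 120 N, or if a joint passes its speed limit or range.

## Working session

There is one attempt and no reset: what is moved stays moved. The work goes in short steps, Python scripts to look and compute and a shell command to move; the robot and the scene stay as the last step left them, time stands still between calls to the robot, and variables do not carry over. Pictures are saved under pics/ and viewed, about 8 in all and at most 12, crops included, and the job is handed in when it is done.

```bash
mkdir -p pics; ls; cat > h.py <<'E'
from workcell import *
import numpy as np, cv2
from scipy.spatial.transform import Rotation as R
def ray(c,px):
    k=calibration(c); M=cv2.Rodrigues(np.array(k["rvec"],float))[0]; t=np.array(k["tvec"],float).ravel()
    d=M.T@np.linalg.solve(np.array(k["mtx"],float),[px[0],px[1],1.]); return -M.T@t,d
def onz(c,px,z):
    o,d=ray(c,px); return o+d*(z-o[2])/d[2]
def proj(c,p):
    k=calibration(c); return cv2.projectPoints(np.array([p],float),np.array(k["rvec"],float),np.array(k["tvec"],float),np.array(k["mtx"],float),None)[0].ravel()
E
python3 - <<'E'
from h import *
s=state(); print(s["time_s"],s["ee_pos"],s["ee_rot"],s["force"],s["gripper_width"])
ims=[]
for c in ("top","side"):
    im=grab_frame(c); cv2.imwrite(f"pics/{c}0.png",im[:,:,::-1])
    for q,z in (("wedge_heel",17),("wedge_tip",2),("free_corner",8),("level_mid",86),("sash",33),("tin",0),("putty_knife",0)):
        r=tip_of(q,c)
        for a in r[:2]: print(c,q,round(a["confidence"],2),np.round(a["location"],1),np.round(onz(c,a["location"],z),1))
E
```

```text
pics
0.0 [141.45769106 556.85889783 235.12903473] [-1.79900047e+02 -2.27505806e-03  1.65744977e+02] [-0.02486865 -0.05629171 -0.30447762] 91.0132894038395
top wedge_heel 0.71 [254.2 238.5] [449.    6.6  17. ]
top wedge_tip 0.9 [303.9 259.1] [ 386.7 -133.     2. ]
top level_mid 0.8 [256.6 163.6] [653.5  -6.   86. ]
top sash 0.81 [295.1 155.1] [ 680.8 -114.6   33. ]
top tin 0.56 [112.6 188.1] [602.8 412.1   0. ]
side wedge_heel 0.67 [309.7 225.4] [429.5   7.7  17. ]
side wedge_tip 0.8 [335.7 199.8] [ 394.2 -145.4    2. ]
side free_corner 0.46 [233.5 247.7] [593.9 163.1   8. ]
side level_mid 0.94 [239.3 181.3] [663.8 -14.9  86. ]
side sash 0.57 [254.6 174.6] [ 666.5 -123.6   33. ]
side tin 0.77 [178.6 331.1] [595.9 420.4   0. ]
side tin 0.64 [241.6 322. ] [477.3 342.8   0. ]
side putty_knife 0.58 [242.3 321.4] [476.6 340.8   0. ]
```

```bash
python3 - <<'E'
import cv2,numpy as np
a=cv2.imread("pics/top0.png");b=cv2.imread("pics/side0.png")
cv2.imwrite("pics/t0.png",cv2.resize(a[90:330,60:400],(800,565),interpolation=cv2.INTER_CUBIC))
cv2.imwrite("pics/s0.png",cv2.resize(b,(800,600),interpolation=cv2.INTER_CUBIC))
E
```

```text
(no output)
```

View pics/t0.png

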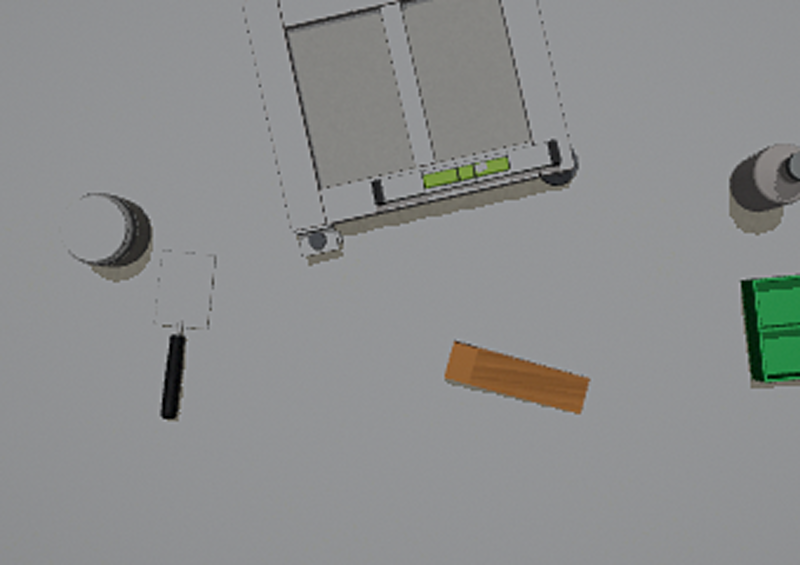

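View pics/s0.png

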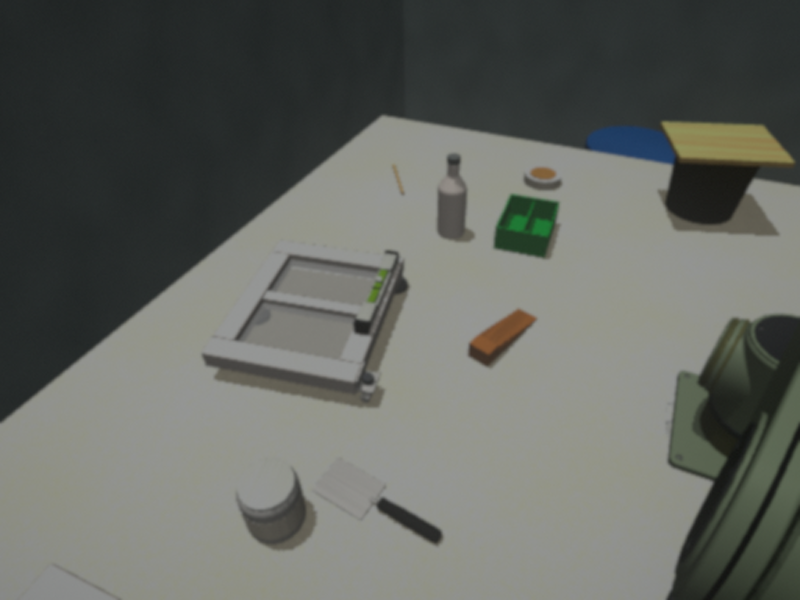

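Top crop: wedge heel block at about (460,363), thin end at (585,395) pointing right; foot bracket at (320,242), with clear bench in front of it; the bubble is at the right of the vial, about (480,167). Side view: the putty knife and tin lie left of the foot. Next I work out exact poses.

```bash
python3 - <<'E'
from h import *
im=cv2.imread("pics/top0.png"); hsv=cv2.cvtColor(im,cv2.COLOR_BGR2HSV)
def P(x,y): return np.array([60+x/2.353,90+y/2.353])
print("heel top rear",onz("top",P(456,342),34)[:2],onz("top",P(446,381),34)[:2])
print("tip",onz("top",P(590,379),4)[:2],onz("top",P(581,413),4)[:2])
m=cv2.inRange(hsv,(5,100,40),(20,255,255)); 
n,l,st,c=cv2.connectedComponentsWithStats(m); i=1+np.argmax(st[1:,4]); print(st[i],c[i],cv2.minAreaRect(np.argwhere(l==i)[:,::-1].astype(np.float32)))
m=cv2.inRange(hsv,(30,120,60),(45,255,255)); y,x=np.nonzero(m); k=(x>200)&(x<300)&(y<185);r=cv2.minAreaRect(np.c_[x,y][k].astype(np.float32));print("vial",r)
b=cv2.boxPoints(r); w=np.array([onz("top",p,92)[:2] for p in b]); print(w, w.mean(0))
for p in [(330,222),(545,178)]: print("front edge",onz("top",P(*p),65)[:2])
for z in (20,35,50): print("foot bolt",z,onz("top",P(320,242),z)[:2],onz("side",(369*.64,381*.64),z)[:2])
o1,d1=ray("top",(256.6,163.6));o2,d2=ray("side",(239.3,181.3))
A=np.c_[d1,-d2];s=np.linalg.lstsq(A,o2-o1,rcond=None)[0];print("level tri",o1+d1*s[0],o2+d2*s[1])
E
```

```text
heel top rear [458.55743087   7.19966128] [412.96420257  20.11649921]
tip [ 409.07419585 -152.92256887] [ 368.65605108 -140.79479752]
[249 235  62  31 952] [279.1407563  250.04831933] ((279.2684326171875, 250.1214599609375), (59.897369384765625, 16.21753692626953), 15.592809677124023)
vial ((257.68536376953125, 162.80337524414062), (5.47158145904541, 36.35228729248047), 77.00537872314453)
[[652.32052798  40.36863006]
 [672.02005963 -55.6027999 ]
 [657.48884595 -58.52736793]
 [637.8108882   37.37134797]] [654.91008044  -9.09754745]
front edge [602.59089274 150.25385446]
front edge [ 647.76274993 -101.89383357]
foot bolt 20 [581.98137397 168.58267326] [588.21166125 156.83839256]
foot bolt 35 [581.16075316 166.48960522] [581.32827318 167.92902307]
foot bolt 50 [580.34013234 164.39653718] [574.44488511 179.01965359]
level tri [652.39875925  -6.15175678  95.74706164] [657.4134595   -3.81088311  96.33988752]
```

```bash
python3 -m jog '-.838 -.925 .13 0 0 1;-.838 -.925 .13 0 0 1;-.838 -.925 .13 0 0 1;-.838 -.925 .13 0 0 1;-.838 -.925 .13 0 0 1;-.838 -.925 .13 0 0 1;-.838 -.925 .13 0 0 1;-.838 -.925 .13 0 0 1;-.838 -.925 .13 0 0 1;-.838 -.925 .13 0 0 1;-.838 -.925 .13 0 0 1;-.838 -.925 .13 0 0 1;-.838 -.925 .13 0 0 1;-.838 -.925 .13 0 0 1;-.838 -.925 .13 0 0 1;-.838 -.925 .13 0 0 1;-.838 -.925 .13 0 0 1;-.838 -.925 .13 0 0 1;-.838 -.925 .13 0 0 1;-.838 -.925 .13 0 0 1' 1
python3 - <<'E'
from h import *
s=state(); print(s["time_s"],s["ee_pos"],s["ee_rot"],s["qpos"])
im=grab_frame("wrist"); cv2.imwrite("pics/w1.png",im[:,:,::-1])
for q,z in (("wedge_heel",17),("wedge_tip",2)):
    for a in tip_of(q,"wrist")[:2]: print(q,round(a["confidence"],2),np.round(a["location"],1),np.round(onz("wrist",a["location"],z),1))
E
```

```text
time_s: 2.47
ee_pos: [433.2, 7.2, 171.1]
ee_rot: [-180.0, -0.0, 75.9]
force: [0.1, -0.5, -0.2]
gripper_width: 91.4
2.4667 [433.22165055   7.15175187 171.11983672] [-1.79998655e+02 -2.10912118e-02  7.58745164e+01] [-5.90213019e-01  8.87716647e+00  1.12767017e+02  2.44573420e-02
  5.83521908e+01  1.35224383e+01]
wedge_heel 0.61 [259.4 188.5] [436.   -0.8  17. ]
wedge_tip 0.69 [246.5 319.4] [ 384.6 -149.     2. ]
```

View pics/w1.png

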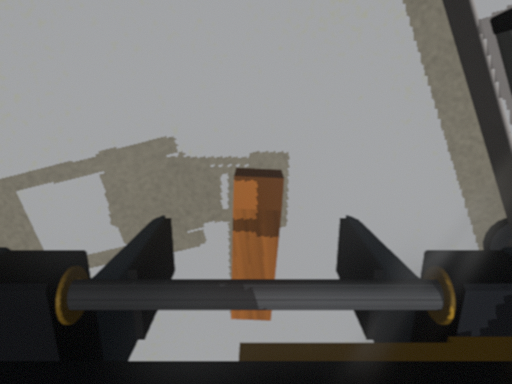

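The wrist picture shows the wedge with its rear face edge at rows 169–178 (cols 235–283) and its thin end at (231..270, 319).

```bash
python3 - <<'E'
from h import *
for p,z in [((235,178),34),((282,178),34),((235.5,169),0),((283,170),0),((231.5,319),4),((270.5,320),4)]: print(p,z,np.round(onz("wrist",p,z),1))
for p in [(431.9,.6,34),(431.9,.6,0)]: print(proj("wrist",p))
a=(onz("wrist",(235,178),34)+onz("wrist",(282,178),34))/2;b=(onz("wrist",(231.5,319),4)+onz("wrist",(270.5,320),4))/2
d=(b-a)[:2];print(a,b,np.hypot(*d),np.degrees(np.arctan2(d[1],d[0])))
E
```

```text
(235, 178) 34 [418.6  18.4  34. ]
(282, 178) 34 [458.6   8.3  34. ]
(235.5, 169) 0 [417.3  19.2   0. ]
(283, 170) 0 [462.    6.8   0. ]
(231.5, 319) 4 [ 369.  -142.9    4. ]
(270.5, 320) 4 [ 410.6 -154.8    4. ]
[254.70029576 193.23140702]
[254.71139011 183.28404283]
[438.57038984  13.33321596  34.        ] [ 389.81465203 -148.88085092    4.        ] 169.38277794697026 -106.72889565341993
```

```bash
python3 -m jog '-.0054 .0065 .1 0 0 .029;-.0054 .0065 .2 0 0 .029;-.0054 .0065 .25 0 0 .029;-.0054 .0065 .28 0 0 .029;-.0054 .0065 .293 0 0 .029;-.0054 .0065 .293 0 0 .029;-.0054 .0065 .293 0 0 .029;-.0054 .0065 .293 0 0 .029'
python3 -m jog '0 0 0 0 0 0;0 0 0 0 0 0;0 0 0 0 0 0;0 0 0 0 0 0;0 0 0 0 0 0;0 0 0 0 0 0;0 0 0 0 0 0;0 0 0 0 0 0;0 0 0 0 0 0;0 0 0 0 0 0' -1 25
```

```text
time_s: 3.28
ee_pos: [437.2, 3.8, 25.6]
ee_rot: [179.8, -0.1, 73.3]
force: [-0.0, 0.3, 0.6]
gripper_width: 91.1
time_s: 4.12
ee_pos: [436.8, 3.8, 25.5]
ee_rot: [179.9, -0.0, 73.3]
force: [-1.1, 1.1, 0.9]
gripper_width: 43.9
```

```bash
python3 -m jog '0 0 -.04 0 0 0;0 0 -.08 0 0 0;.05 -.1 -.08 0 0 -.1;.1 -.15 -.08 0 0 -.2;.203 -.188 -.08 0 0 -.3;.203 -.188 -.08 0 0 -.4;.203 -.188 -.08 0 0 -.5;.203 -.188 -.08 0 0 -.6;.203 -.188 -.08 0 0 -.7;.203 -.188 -.08 0 0 -.8;.203 -.188 -.08 0 0 -.9;.203 -.188 -.08 0 0 -1;.203 -.188 -.08 0 0 -1;.203 -.188 -.08 0 0 -1;.203 -.188 -.08 0 0 -1;.203 -.188 -.08 0 0 -1'
python3 -m jog '0 0 0 0 0 -.08;0 0 0 0 0 -.16;0 0 0 0 0 -.24;0 0 0 0 0 -.308;0 0 0 0 0 -.308;0 0 0 0 0 -.308;0 0 0 0 0 -.308'
python3 - <<'E'
from h import *
s=state(); print(s["time_s"],s["ee_pos"],s["ee_rot"],s["gripper_width"])
o=[]
for c in ("top","side"):
    im=grab_frame(c); cv2.imwrite(f"pics/{c}2.png",im[:,:,::-1])
    for q,z in (("wedge_tip",42),("free_corner",8)):
        for a in tip_of(q,c)[:2]: print(c,q,round(a["confidence"],2),np.round(a["location"],1),np.round(onz(c,a["location"],z),1))
a=cv2.imread("pics/top2.png")[130:250,150:310];b=cv2.imread("pics/side2.png")[190:290,190:323]
cv2.imwrite("pics/c2.png",np.vstack([cv2.resize(a,(400,300),interpolation=2),cv2.resize(b,(400,300),interpolation=2)]))
E
```

```text
time_s: 5.45
ee_pos: [375.8, 128.0, 65.3]
ee_rot: [180.0, 0.1, 163.4]
force: [-0.9, -0.4, -1.5]
gripper_width: 44.0
time_s: 6.03
ee_pos: [375.8, 128.0, 65.2]
ee_rot: [-180.0, 0.1, -169.1]
force: [-0.0, -0.4, -0.6]
gripper_width: 44.0
6.0333 [375.75181307 127.98439858  65.18370855] [-1.79982032e+02  1.10867891e-01 -1.69113256e+02] 43.952785307823206
top wedge_tip 0.62 [198.8 211.6] [528.3 158.5  42. ]
top free_corner 0.47 [404.3 228.3] [ 467.2 -419.6    8. ]
top free_corner 0.35 [256.9 161.9] [667.2  -6.2   8. ]
side wedge_tip 0.77 [254.7 244.3] [532.9 154.6  42. ]
side free_corner 0.5 [233.3 251. ] [589.  173.5   8. ]
```

View pics/c2.png

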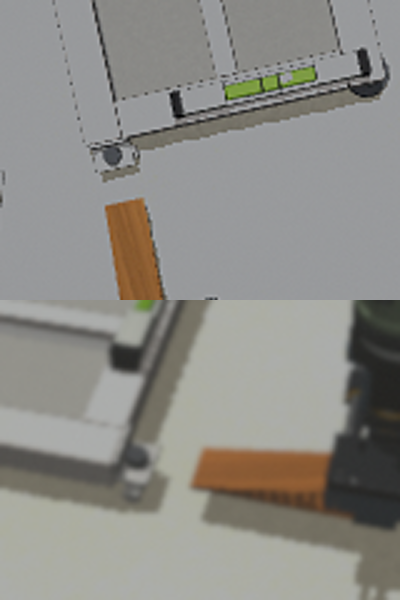

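Picture: the wedge is held level, with its tip about 50 mm short of the foot and nearly aligned with it (top crop: foot centre ~(115,157), tip edge (105,207)–(143,198)). I'll check the foot position with an overlay before going in.

```bash
python3 - <<'E'
from h import *
yaw=np.radians(11.0);X=np.array([np.cos(yaw),np.sin(yaw),0]);Y=np.array([-np.sin(yaw),np.cos(yaw),0])
F=np.array([582,168,8.]);s=state();T=np.array(s["ee_pos"]);w=np.radians(s["ee_rot"][2]+180);WX=np.array([np.cos(w),np.sin(w),0]);WY=np.array([-np.sin(w),np.cos(w),0])
tip=T+158.5*WX;tip[2]=43.5
print("tip",tip,"yaw",np.degrees(w))
def box(O,x,y,a,b): return [O+x*i*a/2+y*j*b/2 for i,j in((-1,-1),(1,-1),(1,1),(-1,1))]
L=F+36*X-190*Y;L[2]=92
outs=[]
for c,(x0,y0,W,H,k) in {"top":(170,150,140,75,5.5),"side":(205,170,110,90,3)}.items():
    im=cv2.imread(f"pics/{c}2.png")
    g=cv2.resize(im[y0:y0+H,x0:x0+W],None,fx=k,fy=k,interpolation=2)
    for poly,col in ((box(F+[0,0,8],X,Y,16,50),(0,0,255)),(box(L,X,Y,26,210),(255,0,0)),([tip+WY*22,tip-WY*22],(0,255,255)),([F-Y*25,F+Y*25],(0,255,0))):
        q=np.array([(proj(c,p)-[x0,y0]+.5)*k for p in poly]).astype(np.int32); cv2.polylines(g,[q],True,col,1)
    outs.append(g)
cv2.imwrite("pics/o2.png",outs[0]);
W=max(o.shape[1] for o in outs);outs=[cv2.copyMakeBorder(o,0,0,0,W-o.shape[1],0) for o in outs]
g=np.vstack(outs);f=min(1,600/g.shape[0]);print(g.shape);cv2.imwrite("pics/o2.png",cv2.resize(g,None,fx=f,fy=f,interpolation=cv2.INTER_AREA))
E
```

```text
tip [531.40198004 158.34002661  43.5       ] yaw 11.030488463031901
(682, 770, 3)
```

View pics/o2.png

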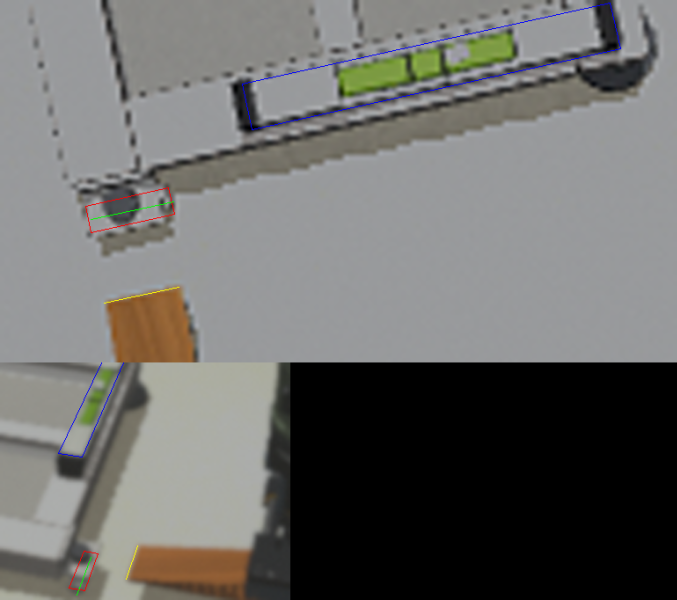

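The model nearly fits: the foot is about 2 mm further left and 1.5 mm further in, at roughly (583.5,170), and the level gives a yaw of about 11.5°. The wedge is on that line, so I lower it now.

```bash
python3 -m jog '0 0 .03 0 0 -.0056;0 0 .06 0 0 -.0056;0 0 .074 0 0 -.0056;0 0 .079 0 0 -.0056;0 0 .079 0 0 -.0056;0 0 .079 0 0 -.0056'
python3 -m jog '-.02 0 0 0 0 0;-.05 0 0 0 0 0;-.08 0 0 0 0 0;-.1 0 0 0 0 0;-.11 0 0 0 0 0;-.12 0 0 0 0 0;-.12 0 0 0 0 0;-.12 0 0 0 0 0'
cat > bub.py <<'E'
from h import *
import sys
def bubble(save=None):
    im=grab_frame("top")
    if save: cv2.imwrite(save,im[:,:,::-1])
    bgr=im[:,:,::-1].copy();x0,y0=220,145
    c=bgr[y0:y0+40,x0:x0+80]; k=8; g=cv2.resize(c,None,fx=k,fy=k,interpolation=2)
    hsv=cv2.cvtColor(g,cv2.COLOR_BGR2HSV); m=cv2.inRange(hsv,(28,90,60),(50,255,255))
    y,x=np.nonzero(m); r=cv2.minAreaRect(np.c_[x,y].astype(np.float32)); b=cv2.boxPoints(r)
    e=b[np.argsort(b[:,0])]; L=e[:2].mean(0);Rr=e[2:].mean(0)
    n=400; t=np.linspace(0,1,n); u=(Rr-L)/np.linalg.norm(Rr-L); v=np.array([-u[1],u[0]])
    sat=np.zeros(n);val=np.zeros(n)
    for o in (-8,-4,0,4,8):
        p=L+np.outer(t,Rr-L)+v*o
        sat+=cv2.remap(hsv[:,:,1].astype(np.float32),p[:,:1].astype(np.float32),p[:,1:].astype(np.float32),1).ravel()/5
        val+=cv2.remap(hsv[:,:,2].astype(np.float32),p[:,:1].astype(np.float32),p[:,1:].astype(np.float32),1).ravel()/5
    # mm left positive (vial 100 mm long)
    pos=50-100*t; w=np.clip(np.median(sat)-30-sat,0,None)*(val>0.8*np.median(val)); w[np.abs(pos)>47]=0
    d=np.clip(0.85*np.median(val)-val,0,None); d[np.abs(pos)>18]=0
    lo=lambda s:(pos*d)[s].sum()/max(d[s].sum(),1e-6)
    return (w*pos).sum()/max(w.sum(),1e-6),lo(pos>0),lo(pos<0),np.linalg.norm(Rr-L)/k,g
if __name__=="__main__":
    s=state();b=bubble(f"pics/top_{s['time_s']:.2f}.png");print("bubble mm %.1f lines %.1f %.1f len %.1f"%b[:4],np.round(s["force"],1),np.round(s["ee_pos"],1))
    if len(sys.argv)>1:
        im=grab_frame("side")[200:290,190:323,::-1];cv2.imwrite(sys.argv[1],np.vstack([cv2.resize(b[4],(640,320)),cv2.resize(im,(640,280),interpolation=2)[:, :]]))
E
python3 bub.py pics/b1.png
```

```text
time_s: 6.83
ee_pos: [376.2, 128.1, 26.0]
ee_rot: [-180.0, 0.1, -168.5]
force: [-0.2, -0.4, -0.7]
gripper_width: 44.1
time_s: 7.5
ee_pos: [434.4, 139.9, 26.0]
ee_rot: [-180.0, 0.1, -168.5]
force: [-0.4, 0.0, -1.5]
gripper_width: 43.7
bubble mm -17.9 lines 9.6 -9.5 len 37.2 [-0.4  0.  -1.5] [434.4 139.9  26. ]
```

View pics/b1.png

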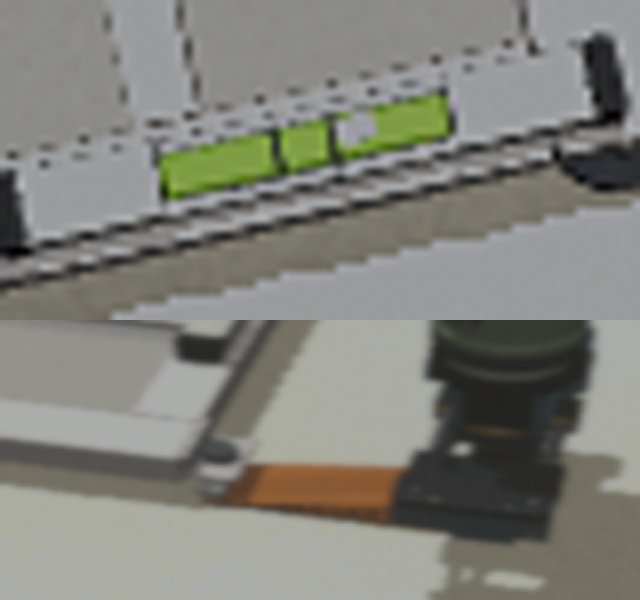

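Bubble at (355,128), right of both lines (278 and 337), i.e. −17.9 mm; the thin end is just at the foot. I set the wedge right down on the bench and push on gently.

```bash
python3 -m jog '0 0 .0006 0 0 0;0 0 .0012 0 0 0;-.01 0 .0015 0 0 0;-.02 0 .0015 0 0 0;-.03 0 .0015 0 0 0;-.04 0 .0015 0 0 0;-.05 0 .0015 0 0 0;-.06 0 .0015 0 0 0;-.06 0 .0015 0 0 0;-.06 0 .0015 0 0 0'; python3 bub.py
python3 -m jog '-.01 0 0 0 0 0;-.02 0 0 0 0 0;-.03 0 0 0 0 0;-.04 0 0 0 0 0;-.04 0 0 0 0 0;-.04 0 0 0 0 0;-.04 0 0 0 0 0'; python3 bub.py
```

```text
time_s: 8.43
ee_pos: [461.1, 145.2, 25.3]
ee_rot: [-180.0, -0.3, -168.5]
force: [-6.2, -1.7, 8.4]
gripper_width: 44.0
bubble mm -17.9 lines 9.6 -9.5 len 37.2 [-6.2 -1.7  8.4] [461.1 145.2  25.3]
time_s: 9.07
ee_pos: [475.5, 147.9, 25.2]
ee_rot: [-179.9, -0.9, -168.5]
force: [-11.7, -2.9, 13.6]
gripper_width: 44.0
bubble mm -17.9 lines 9.6 -9.5 len 37.2 [-11.7  -2.9  13.6] [475.5 147.9  25.2]
```

```bash
python3 -m jog '0 0 -.001 0 0 0;-.01 0 -.001 0 0 0;-.02 0 -.001 0 0 0;-.02 0 -.001 0 0 0;-.02 0 -.001 0 0 0;-.02 0 -.001 0 0 0'; python3 bub.py
```

```text
time_s: 9.62
ee_pos: [482.2, 149.1, 25.1]
ee_rot: [-179.9, -1.4, -168.5]
force: [-8.1, -0.8, 6.8]
gripper_width: 43.8
bubble mm -17.9 lines 9.6 -9.5 len 37.2 [-8.1 -0.8  6.8] [482.2 149.1  25.1]
```

The tool tilts a little (−1.4°) under the drag. I'll let go, straighten up and regrip so that the wedge stays flat.

```bash
python3 -m jog '0 0 0 0 0 0;0 0 0 0 0 0;0 0 0 0 0 0;0 0 -.001 0 -.0156 0;0 0 -.001 0 -.0156 0;0 0 -.001 0 -.0156 0' .35
python3 bub.py pics/b2.png
python3 -m jog '0 0 0 0 0 0;0 0 0 0 0 0;0 0 0 0 0 0;0 0 0 0 0 0;0 0 0 0 0 0;0 0 0 0 0 0' -1 35
```

```text
time_s: 10.17
ee_pos: [482.6, 149.2, 25.7]
ee_rot: [-179.9, 0.0, -168.5]
force: [0.3, -0.8, -0.2]
gripper_width: 61.8
bubble mm -17.9 lines 9.6 -9.5 len 37.2 [ 0.3 -0.8 -0.2] [482.6 149.2  25.7]
time_s: 10.77
ee_pos: [483.0, 149.3, 25.7]
ee_rot: [-179.9, 0.1, -168.5]
force: [1.6, 0.0, -0.4]
gripper_width: 43.8
```

View pics/b2.png

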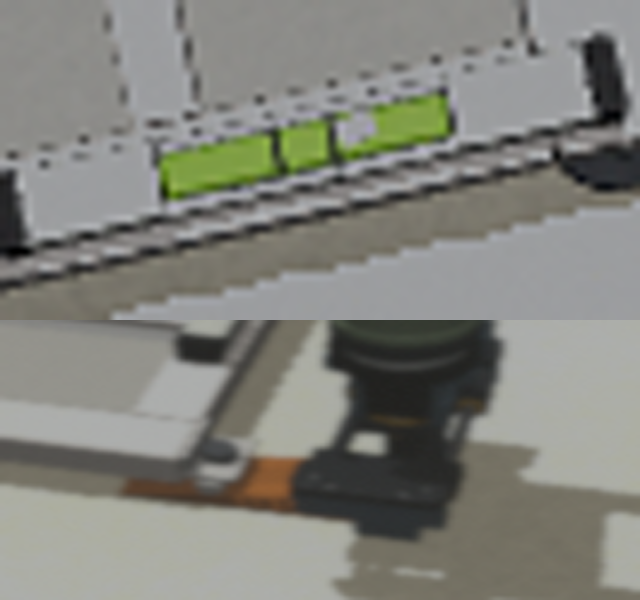

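The wedge is under the foot, flat on the bench and aligned; the bubble hasn't moved (still in the sprung travel). I carry on with small steps.

```bash
for i in 1; do python3 -m jog '-.008 0 0 0 -.003 0;-.016 0 0 0 -.005 0;-.024 0 0 0 -.005 0;-.024 0 0 0 -.005 0;-.024 0 0 0 -.005 0;-.024 0 0 0 -.005 0'; done; python3 bub.py
python3 -m jog '-.008 0 0 0 -.003 0;-.016 0 0 0 -.005 0;-.024 0 0 0 -.005 0;-.024 0 0 0 -.005 0;-.024 0 0 0 -.005 0;-.024 0 0 0 -.005 0'; python3 bub.py
```

```text
time_s: 11.27
ee_pos: [486.4, 149.8, 25.5]
ee_rot: [-179.9, -0.5, -168.5]
force: [-15.9, -3.4, 16.8]
gripper_width: 43.6
bubble mm -17.9 lines 9.6 -9.4 len 37.2 [-15.9  -3.4  16.8] [486.4 149.8  25.5]
time_s: 11.82
ee_pos: [489.3, 150.2, 25.1]
ee_rot: [-179.8, -1.2, -168.5]
force: [-17.6, -3.9, 18.9]
gripper_width: 43.7
bubble mm -17.9 lines 9.6 -9.5 len 37.2 [-17.6  -3.9  18.9] [489.3 150.2  25.1]
```

```bash
python3 -m jog '-.004 0 -.002 0 -.008 0;-.01 0 -.003 0 -.013 0;-.02 0 -.003 0 -.013 0;-.024 0 -.003 0 -.013 0;-.024 0 -.003 0 -.013 0;-.024 0 -.003 0 -.013 0'; python3 bub.py
```

```text
time_s: 12.37
ee_pos: [500.7, 152.5, 25.6]
ee_rot: [-179.8, -0.2, -168.5]
force: [-3.1, -0.6, -5.6]
gripper_width: 43.7
bubble mm -13.5 lines 9.4 -9.5 len 37.2 [-3.1 -0.6 -5.6] [500.7 152.5  25.6]
```

```bash
python3 -m jog '-.008 0 -.001 0 -.003 0;-.014 0 -.001 0 -.005 0;-.02 0 -.001 0 -.007 0;-.024 0 -.001 0 -.007 0;-.024 0 -.001 0 -.007 0;-.024 0 -.001 0 -.007 0;-.024 0 -.001 0 -.007 0'; python3 bub.py
```

```text
time_s: 13.0
ee_pos: [512.8, 154.9, 26.3]
ee_rot: [-179.8, 0.5, -168.5]
force: [-3.4, -1.8, -5.3]
gripper_width: 43.9
bubble mm -2.4 lines 8.9 -10.1 len 37.2 [-3.4 -1.8 -5.3] [512.8 154.9  26.3]
```

The bubble moved more than the travel explains, so the gripper is carrying some of the weight. I set it down, open, and read the settled value.

```bash
python3 -m jog '0 0 .001 0 .003 0;0 0 .0015 0 .005 0;0 0 .0015 0 .005 0;0 0 .0015 0 .005 0'; python3 -m jog '0 0 0 0 0 0;0 0 0 0 0 0;0 0 0 0 0 0;0 0 0 0 0 0;0 0 0 0 0 0;0 0 0 0 0 0' .35; python3 bub.py pics/b3.png
```

```text
time_s: 13.38
ee_pos: [512.9, 154.9, 25.6]
ee_rot: [-179.8, 0.1, -168.5]
force: [-2.9, -0.9, -6.1]
gripper_width: 43.7
time_s: 13.88
ee_pos: [513.5, 155.1, 25.9]
ee_rot: [-179.8, 0.2, -168.5]
force: [0.1, 0.3, -0.3]
gripper_width: 61.6
bubble mm -5.3 lines 9.3 -9.5 len 37.2 [ 0.1  0.3 -0.3] [513.5 155.1  25.9]
```

View pics/b3.png

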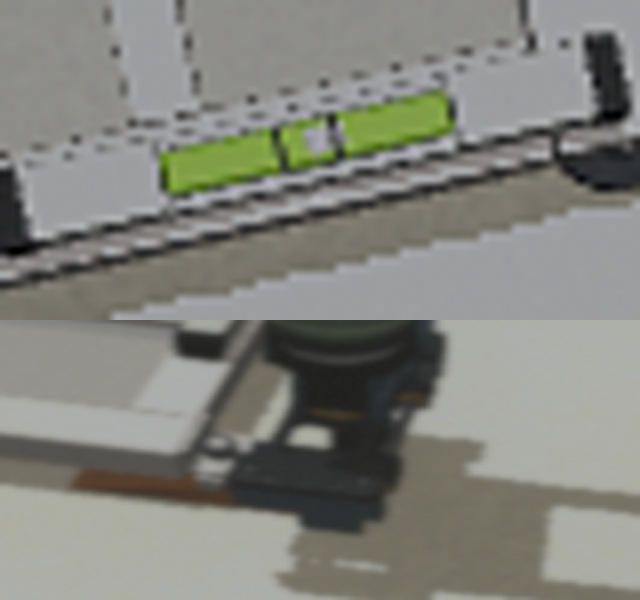

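The bubble now straddles the right line ((318,139), line at 338) at about −5 mm. I re-read after settling and regrip.

```bash
python3 -m jog '0 0 0 0 0 0;0 0 0 0 0 0;0 0 0 0 0 0;0 0 0 0 0 0;0 0 0 0 0 0;0 0 0 0 0 0' -1 35; python3 bub.py;  python3 -m jog '-.006 0 0 0 -.002 0;-.012 0 -.0005 0 -.004 0;-.018 0 -.001 0 -.005 0;-.024 0 -.001 0 -.005 0;-.024 0 -.001 0 -.005 0;-.024 0 -.001 0 -.005 0;-.024 0 -.001 0 -.005 0'; python3 bub.py
```

```text
time_s: 14.48
ee_pos: [513.1, 155.0, 25.7]
ee_rot: [-179.8, 0.1, -168.5]
force: [-0.2, -0.1, 0.2]
gripper_width: 43.7
bubble mm -5.6 lines 9.3 -9.4 len 37.2 [-0.2 -0.1  0.2] [513.1 155.   25.7]
time_s: 15.12
ee_pos: [519.3, 156.1, 25.6]
ee_rot: [-179.8, -0.1, -168.5]
force: [-10.9, -2.4, 8.9]
gripper_width: 43.8
bubble mm -3.9 lines 9.3 -9.6 len 37.2 [-10.9  -2.4   8.9] [519.3 156.1  25.6]
```

```bash
python3 -m jog '-.006 0 -.0005 0 -.002 0;-.012 0 -.001 0 -.004 0;-.018 0 -.0015 0 -.006 0;-.018 0 -.0015 0 -.006 0;-.018 0 -.0015 0 -.006 0;-.018 0 -.0015 0 -.006 0;-.018 0 -.0015 0 -.006 0'; python3 bub.py
```

```text
time_s: 15.75
ee_pos: [522.5, 156.6, 25.6]
ee_rot: [-179.8, -0.3, -168.5]
force: [-12.2, -1.6, 8.0]
gripper_width: 44.2
bubble mm -2.8 lines 9.2 -10.2 len 37.2 [-12.2  -1.6   8. ] [522.5 156.6  25.6]
```

```bash
python3 -m jog '-.006 0 -.0005 0 -.002 0;-.012 0 -.001 0 -.004 0;-.018 0 -.0015 0 -.006 0;-.022 0 -.0015 0 -.006 0;-.022 0 -.0015 0 -.006 0;-.022 0 -.0015 0 -.006 0;-.022 0 -.0015 0 -.006 0'; python3 bub.py
```

```text
time_s: 16.38
ee_pos: [526.0, 157.2, 25.6]
ee_rot: [-179.7, -0.7, -168.5]
force: [-15.0, -3.2, 11.0]
gripper_width: 43.8
bubble mm -2.4 lines 8.9 -10.1 len 37.2 [-15.   -3.2  11. ] [526.  157.2  25.6]
```

```bash
python3 -m jog '0 0 0 0 0 0;0 0 0 0 0 0;0 0 0 0 0 0;0 0 0 0 -.0075 0;0 0 0 0 -.0075 0;0 0 0 0 -.0075 0;0 0 0 0 -.0075 0' .35; python3 bub.py pics/b4.png
```

```text
time_s: 17.02
ee_pos: [526.2, 157.3, 25.6]
ee_rot: [-179.7, -0.0, -168.5]
force: [-0.2, -0.9, 0.1]
gripper_width: 61.6
bubble mm -2.2 lines 9.0 -10.2 len 37.3 [-0.2 -0.9  0.1] [526.2 157.3  25.6]
```

View pics/b4.png

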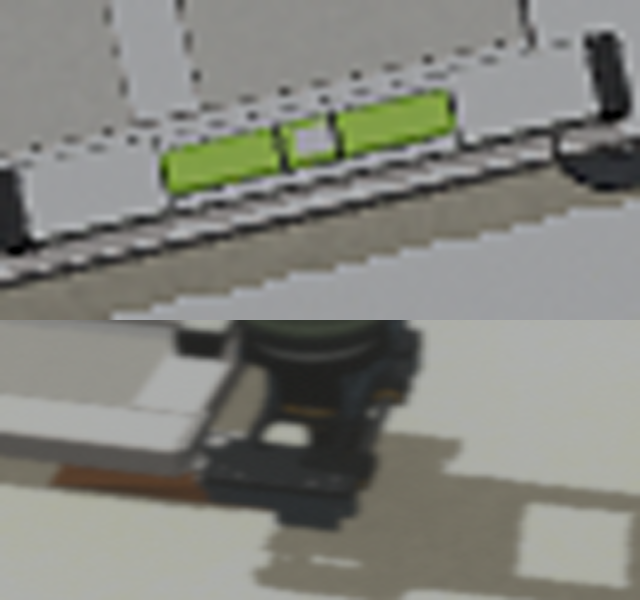

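The bubble is between the lines but about 2 mm right of middle (314 against 310.5). A little more push.

```bash
python3 -m jog '0 0 0 0 0 0;0 0 0 0 0 0;0 0 0 0 0 0;0 0 0 0 0 0;0 0 0 0 0 0;0 0 0 0 0 0' -1 35; python3 -m jog '-.006 0 0 0 -.002 0;-.012 0 -.0005 0 -.004 0;-.016 0 -.001 0 -.005 0;-.02 0 -.001 0 -.005 0;-.02 0 -.001 0 -.005 0;-.02 0 -.001 0 -.005 0;-.02 0 -.001 0 -.005 0'; python3 bub.py
```

```text
time_s: 17.62
ee_pos: [526.2, 157.3, 25.6]
ee_rot: [-179.7, -0.0, -168.5]
force: [0.3, -0.2, -0.1]
gripper_width: 43.8
time_s: 18.2
ee_pos: [528.0, 157.6, 25.5]
ee_rot: [-179.7, -0.6, -168.5]
force: [-16.0, -3.6, 13.4]
gripper_width: 43.7
bubble mm -2.2 lines 9.0 -10.2 len 37.2 [-16.   -3.6  13.4] [528.  157.6  25.5]
```

```bash
python3 -m jog '-.008 0 -.001 0 -.005 0;-.014 0 -.002 0 -.009 0;-.018 0 -.002 0 -.009 0;-.02 0 -.002 0 -.009 0;-.02 0 -.002 0 -.009 0;-.02 0 -.002 0 -.009 0;-.02 0 -.002 0 -.009 0'; python3 bub.py
```

```text
time_s: 18.83
ee_pos: [530.7, 158.0, 25.5]
ee_rot: [-179.7, -0.7, -168.5]
force: [-13.8, -2.5, 9.4]
gripper_width: 44.0
bubble mm -1.6 lines 8.7 -9.9 len 37.3 [-13.8  -2.5   9.4] [530.7 158.   25.5]
```

```bash
python3 -m jog '-.008 0 -.001 0 -.005 0;-.014 0 -.002 0 -.009 0;-.018 0 -.002 0 -.009 0;-.02 0 -.002 0 -.009 0;-.02 0 -.002 0 -.009 0;-.02 0 -.002 0 -.009 0;-.02 0 -.002 0 -.009 0'; python3 bub.py; python3 -m jog '0 0 0 0 0 0;0 0 0 0 0 0;0 0 0 0 0 0;0 0 0 0 -.008 0;0 0 0 0 -.008 0;0 0 0 0 -.008 0;0 0 0 0 -.008 0' .35; python3 bub.py pics/b5.png
```

```text
time_s: 19.47
ee_pos: [534.3, 158.7, 25.5]
ee_rot: [-179.7, -0.7, -168.5]
force: [-12.4, -2.9, 7.6]
gripper_width: 43.5
bubble mm -0.3 lines 8.9 -9.4 len 37.2 [-12.4  -2.9   7.6] [534.3 158.7  25.5]
time_s: 20.1
ee_pos: [534.4, 158.7, 25.6]
ee_rot: [-179.7, 0.1, -168.5]
force: [-0.6, -0.3, 0.4]
gripper_width: 61.6
bubble mm 0.1 lines 9.0 -9.8 len 37.2 [-0.6 -0.3  0.4] [534.4 158.7  25.6]
```

View pics/b5.png

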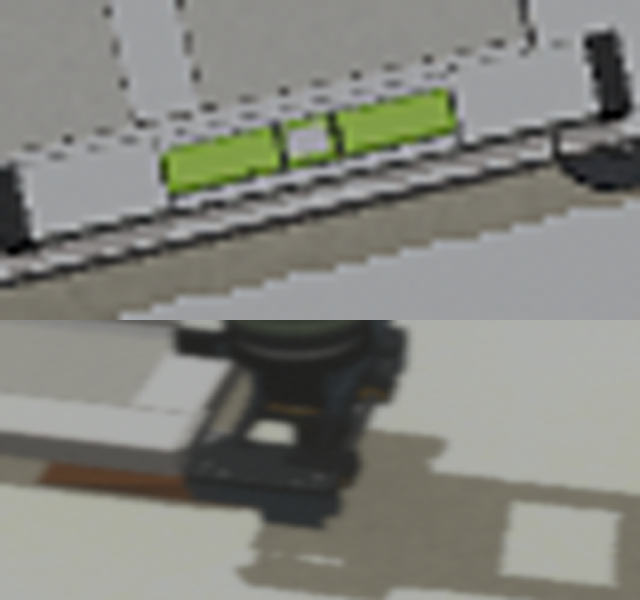

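The bubble (309,142) sits midway between the lines (283, 338) with the gripper open. I back straight off, raise, and recheck.

```bash
python3 -m jog '.02 0 0 0 0 0;.05 0 0 0 0 0;.09 0 0 0 0 0;.14 0 0 0 0 0;.18 0 0 0 0 0;.2 0 -.05 0 0 0;.22 0 -.12 0 0 0;.24 0 -.2 0 0 0;.24 0 -.2 0 0 0;.24 0 -.2 0 0 0;.24 0 -.2 0 0 0;.24 0 -.2 0 0 0'; python3 bub.py pics/b6.png; python3 - <<'E'
from h import *
for c in("top","side"):
    im=grab_frame(c);cv2.imwrite(f"pics/{c}9.png",im[:,:,::-1])
a=cv2.imread("pics/top9.png")[130:250,150:310];b=cv2.imread("pics/side9.png")[190:290,190:323]
cv2.imwrite("pics/c9.png",np.vstack([cv2.resize(a,(400,300),interpolation=2),cv2.resize(b,(400,300),interpolation=2)]))
E
```

```text
time_s: 21.2
ee_pos: [415.6, 135.1, 124.3]
ee_rot: [-179.6, -0.1, -168.5]
force: [-0.2, 0.0, 0.3]
gripper_width: 61.4
bubble mm 0.1 lines 9.0 -9.8 len 37.2 [-0.2  0.   0.3] [415.6 135.1 124.3]
```

View pics/c9.png

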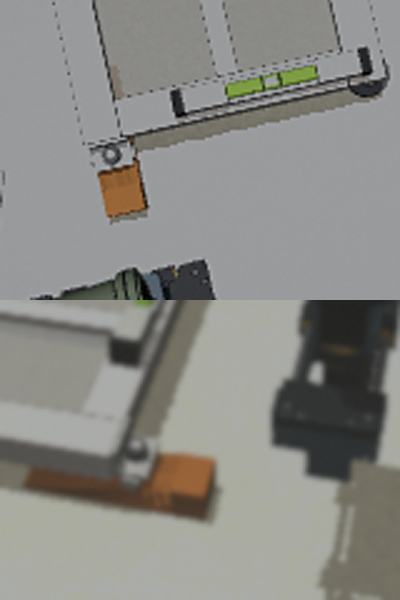

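The wedge lies flat and straight under the foot, the gripper is clear, and the bubble holds at the middle.

```bash
python3 -c "
from h import *
job_done()"
```

```text
the job is handed in; nothing more can be done
```

The job is handed in at about 21 s of the 61 s allowed. The wedge sits thin end first under the sprung foot, flat on the bench and in line with the sash, and it carries the corner.

- **Bubble:** my last reading after backing off was +0.1 mm from the middle of the vial, the same as right after letting go. The lines read +9.0 and −9.8 mm, so against their midpoint the bubble is about 0.5 mm left. It never went past that while I was pushing.
- **Regrips:** I let go and regripped the wedge three times during the push. It dragged the tool out of upright by up to 1.4°. At one point the gripper was also carrying part of the weight, so I set it down and re-read the bubble.
- **Sideways fit:** in the last top picture the wedge looks a few millimetres right of the foot's middle, partly perspective. The foot still bears across nearly its whole width.
- **Clearance:** the force on the arm read near zero after backing off. I moved nothing but the wedge and steered clear of the sash, level and bystanders. I did not take a final picture of the bystanders.

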